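# Hang the cabinet door on its two hinge pins

### The job

Lift the yellow door out of its plywood stand and hang it on the blue cabinet: lower its two hinge knuckles together over the two upright brass pins until both sit fully down, then swing the door shut against the cabinet's stop strip and let go. The strip with the pins is screwed on through slots, so find the pins by feel; go gently, never forcing the door against the cabinet or pins or letting it drop onto them, and leave the spray can, the jar and the wrench where they are.

Things in the scene. Friction and masses are not known exactly. Their poses are not given: they have to be found in the camera images.
- cabinet: (All sizes in mm.) Blue steel cabinet, fixed, 160 deep (its x) x 230 wide (y) x 200 high (z); origin: centre of its underside. -x points out of its open front; front face at x = -80. On the front a soft black rubber stop strip (30 wide, at y = -70) stands out to x = -98: the shut door's inner face lies on it. Two brass hinge pins stand in front of its +y side on a steel strip.
- hinge_mark (a point): Nominal foot of the lower pin, at x -104, y +82, z 50 of the cabinet (axes as its). Both upright pins stand on one vertical axis. The strip that carries them is clamped firmly, but through slots: both pins together really stand up to 14 mm to either side of this mark along the cabinet's y (unmeasured; exact in x and z).
- top_mark (a point): Nominal foot of the upper pin, 90 above the lower; same side offset as the lower pin. Each pin: 9 diameter, 24 tall, top 3 tapered to 7 diameter, rising from a round shoulder of 18 diameter (lower shoulder 50 above the bench, pin top 74; upper 140, pin top 164). Below the shoulders, arms 14 wide run back to the cabinet front.
- door_mid (a point): Centre of the yellow door's panel: loose, 0.25 to 0.4 kg, panel 150 wide (its x) x 12 thick (y) x 170 high (z). It starts upright in the stand, top edge 178 above the bench. x runs from the hinge edge to the free edge, z up; the knuckle axis lies at x = -89. Hung, the panel reaches from 20 to 190 above the bench and sags up to 0.04 rad through play.
- low_knuckle (a point): Centre of the lower rim of the lower knuckle (axes as the door's), 55 below the panel's centre. A knuckle is an upright steel tube, 18 outer diameter, bore 11.6, 24 tall, open at both ends. Hung, this point sits on the lower shoulder.
- top_knuckle (a point): Centre of the lower rim of the upper, equal knuckle, 90 above the lower one. Hung, it sits on the upper shoulder.
- free_edge (a point): Middle of the door's free upright edge (axes as the door's), 164 from the knuckle axis. Shut, the door's x axis points along the cabinet's -y; open 90 degrees, along the cabinet's -x. Seen from above it shuts anticlockwise, pushed on its -y face; it swings freely.
- stand: Plywood stand, fixed: base plate 170 x 110 x 8 and two rails 110 long, 14 wide, up to 35 above the bench, that form a slot 15 wide along its x. The door's lower edge rests in the slot, 8 above the bench. Origin: centre of its underside.
- spray_can: Red spray can 54 in diameter, 155 tall, white cap, standing; origin under its centre. Bystander.
- screw_jar: Amber jar with dark lid, 60 in diameter, 70 tall; origin under its centre. Bystander.
- wrench: Steel wrench, lying flat. Bystander.
Not all that is in view belongs to the job. What is meant by the part that bears door_mid is not green, and is the larger of those in its own colour.

How it is judged:
By the outcome, as a careful person would: the job done as asked, in the order asked, and still so for the second after the job is handed in, with the robot touching nothing.
It also fails if it takes over 67 s, if anything falls off the work surface, if the arm or the gripper's body presses on something with over 40 N, if the wrist force passes 120 N, or if a joint passes its speed limit or range.

### The arm

A 6-joint arm with a two-finger parallel gripper is mounted at the origin on the work surface. World frame = base frame: x ahead of the robot, y to its left, z up, the work surface at z = 0. Lengths are in mm, angles in rad, forces in N, time in s.
With the tool pointing down it reaches from about 300 to 950 mm from the base axis. Payload 3.1 kg.
Tool frame: the origin (TCP) lies midway between the tips of the shut fingers; the grasp point (between the pads) lies 19 mm behind it (arm.grip_depth is the distance from the TCP to the grasp point, in mm); z points along the fingers, y is the line along which they close (so a half turn about z gives the same grasp; the last joint's range is limited). The gripper opens to 85 mm and grips with 20 to 120 N. Pads are 22 mm wide; open, the fingers measure 114 mm over their backs; the gripper's body (76 mm by 85 mm) begins 54 mm behind the grasp point. The pads swing forward as they close: fully open they stand 13 mm farther back than shut.
Start: joints at [1.269, 0.308, 1.634, -0, 1.2, -0.07], TCP at [143.607, 608.284, 231.272] pointing down, gripper open.
Joint ranges: [-3.06, 3.06], [-0.79, 1.96], [0.05, 2.63], [-1.19, 4.34], [0.05, 2.64], [-2.94, 2.94]. Speed limits (rad/s): [2.79, 2.79, 3.14, 3.14, 3.14, 3.14].

### API

Orientations are given as [roll, pitch, yaw] about the fixed x, y, z axes, in that order (R = Rz(yaw) Ry(pitch) Rx(roll)).
In Python, from bench import arm gives the robot as it stands.
- The arm moves only by the tool drive_tool, never from a script. Its argument "increments" is a list of rows, each an object with "jaw": the closure in counts, from 0 (fully open) to 255 (shut); "offset": the shift along the tool's x, y, z in m, a list of three; "spin": the turn about the tool's z in degrees. In form: [{"jaw": jaw, "offset": [tx, ty, tz], "spin": spin}, ...]. A call has 1 to 20 rows; each row is the pose to reach, as a shift and turn from the pose commanded when the call began, along the tool's axes at that moment; what a row does not reach only later rows make up. A row lasts 1/8 s, in which the tool goes at most 62.5 mm and 10.7 degrees, less where a joint would pass 70% of its speed; a pose out of reach is approached as far as the arm can. A call with a gripper value outside its range is refused whole. The fingers move at their own pace and stop on an object; "squeeze" is the grip in N (left out, the last holds). Time passes only in rows, so rows that repeat a pose let the fingers close. It gives the time, the measured TCP pose, the force, the opening and the grip force at its end, in the units of the state.
- arm.state(): the state, without advancing time (a new reading comes with each control period).
- arm.camera(name): name is "scene" or "top"; returns (picture, depth): 384x512x3 uint8, red, green, blue; 384x512 float32, mm along the optical axis (not along the pixel's ray), 0 where there is no reading.
- arm.calibration(name): a dict with "camera_matrix" (3x3 intrinsics, pixels), "world_to_cam" (4x4, takes a point from world to camera coordinates). Camera axes: x right, y down, z forward; pixel columns grow to the right and rows downward; lengths in mm; the calibration is good to about 2 mm. A picture is of the moment at which its call begins. calibration takes no time and is no camera call.
- arm.job_done(): hands the job in; it is judged then, once.
Trained networks look in the newest picture that a camera, given by its name, has taken for a name from the list of things; names that differ only in an ending like _2 or _b are one class to them, and where a whole thing is asked for, a point or a joint stands for the part that bears it (a point fixed in the world has none). Each returns a list of dicts, best first, with "score" (0 to 1); they miss things now and then, are a little off and sometimes report something else, mostly with a low value. They report only what shows in the picture. A call takes as long as a camera call. They do not tell look-alikes from the thing itself.
- arm.trace(camera, label): "region" (384x512 bool, what is visible of it) and "location" ([column, row] as shares, 0 to 1, of the picture: columns of its width, rows of its height, amid what is visible of it).
- arm.mark_of(camera, label): "location" ([column, row] as shares, 0 to 1, of the picture: columns of its width, rows of its height: a listed point, or the origin of a listed thing).
The state is a dict: "clock": time; "joint_pos": joint angles; "joint_vel": joint speeds; "effort": joint torques, N m; "tcp_pos": TCP position; "eef_rot": TCP orientation; "wrist_force": force on the tool from outside, world axes, zero at the start; "ft_torque": the same for the moment, N m; "width": finger opening in mm; "grasp_force": force on a finger pad.
Only numpy, scipy, OpenCV 4.12 (cv2) and the standard library are available. Lean on these libraries where they do the work, as an engineer would, in place of code of your own. Each camera call takes 0.05 s, during which the arm holds its last target. There are 200 camera calls.

## Working session

There is one attempt and no reset: what is moved stays moved. The work goes in short steps, Python scripts to look and compute and a tool call to move; the robot and the scene stay as the last step left them, time stands still between calls to the robot, and variables do not carry over. Pictures are saved under pics/ and viewed, at most 10 in all, crops included, and the job is handed in when it is done.

Besides the shell and the picture viewer there is one more tool, called after "Emit:" as name([rows], argument=value, ...), one row to a line, values as JSON. drive_tool: Moves the arm, as the interface text tells. Its arguments: {"type":"object","properties":{"increments":{"type":"array","items":{"type":"object","properties":{"jaw":{"type":"number"},"offset":{"type":"array","items":{"type":"number"}},"spin":{"type":"number"}}}},"squeeze":{"type":"number"}},"required":["increments"]}

```bash
mkdir -p pics; cat > h.py <<'E'
import numpy as np, cv2
from bench import arm
def cloud(cam,depth):
    c=arm.calibration(cam);K=np.array(c["camera_matrix"]);T=np.linalg.inv(np.array(c["world_to_cam"]))
    v,u=np.indices(depth.shape);z=depth.astype(float)
    p=np.stack([(u-K[0,2])/K[0,0]*z,(v-K[1,2])/K[1,1]*z,z,np.ones_like(z)],-1)
    w=(p@T.T)[...,:3]; w[depth<=0]=np.nan
    return w
def save(n,im): cv2.imwrite('pics/'+n,cv2.cvtColor(im,cv2.COLOR_RGB2BGR))
E
python3 - <<'E'
from h import *
ims=[]
for cam in ["scene","top"]:
    im,d=arm.camera(cam); np.savez(cam+'.npz',im=im,d=d); save(cam+'.png',im)
    for l in ["cabinet","hinge_mark","top_mark","door_mid","low_knuckle","top_knuckle","free_edge","stand","spray_can","screw_jar","wrench"]:
        for r in arm.mark_of(cam,l)[:3]: print(cam,l,[round(a*b) for a,b in zip(r["location"],(512,384))],round(r["score"],2))
print(arm.state())
E
```

```text
scene cabinet [213, 168] 0.77
scene hinge_mark [212, 174] 0.6
scene top_mark [210, 146] 0.93
scene door_mid [301, 214] 0.83
scene door_mid [408, 259] 0.82
scene door_mid [349, 203] 0.77
scene low_knuckle [269, 213] 0.97
scene low_knuckle [361, 279] 0.97
scene low_knuckle [360, 223] 0.64
scene top_knuckle [370, 246] 0.96
scene top_knuckle [367, 208] 0.92
scene top_knuckle [272, 183] 0.91
scene free_edge [336, 191] 0.87
scene free_edge [326, 232] 0.62
scene free_edge [447, 258] 0.58
scene spray_can [123, 203] 0.82
scene spray_can [211, 167] 0.5
scene screw_jar [234, 284] 0.68
scene wrench [297, 330] 0.89
top cabinet [382, 224] 0.75
top hinge_mark [341, 196] 0.89
top top_mark [346, 189] 0.73
top door_mid [129, 250] 0.86
top door_mid [219, 279] 0.76
top door_mid [222, 213] 0.73
top low_knuckle [261, 211] 0.85
top low_knuckle [200, 274] 0.75
top low_knuckle [155, 224] 0.55
top top_knuckle [257, 207] 0.97
top top_knuckle [145, 217] 0.82
top top_knuckle [191, 275] 0.67
top free_edge [239, 285] 0.7
top free_edge [104, 274] 0.69
top free_edge [192, 217] 0.65
top stand [226, 218] 0.85
top spray_can [371, 123] 0.88
top screw_jar [217, 154] 0.6
top wrench [162, 156] 0.57
{'clock': 1.2, 'joint_pos': array([ 1.26928320e+00,  3.08099841e-01,  1.63379630e+00, -1.43085200e-05,
        1.19972752e+00, -6.97009093e-02]), 'joint_vel': array([-2.31640279e-04, -3.30857820e-04,  5.89773599e-04, -2.65921102e-04,
       -3.69064252e-04,  4.68740213e-05]), 'effort': array([ 8.71089014e-04, -4.15276229e+01, -2.77094471e+01, -1.31165571e-04,
        5.45176608e-04, -6.29962045e-06]), 'tcp_pos': array([143.61937934, 608.27360535, 231.27388424]), 'eef_rot': array([-3.14156079e+00,  1.11424980e-05,  2.90978562e+00]), 'wrist_force': array([ 0.39814631,  0.31783059, -0.14969914]), 'ft_torque': array([ 0.00624673, -0.05727669, -0.04136239]), 'grasp_force': 0.0, 'width': 85.63977353646287}
```

View pics/scene.png

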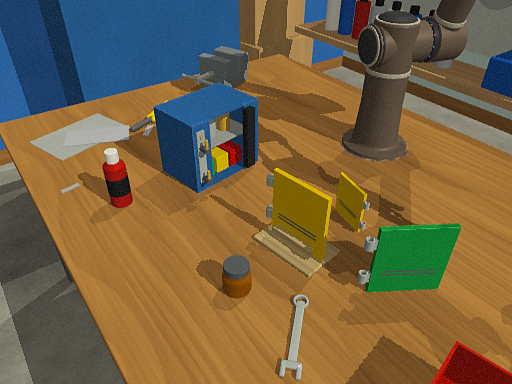

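View pics/top.png

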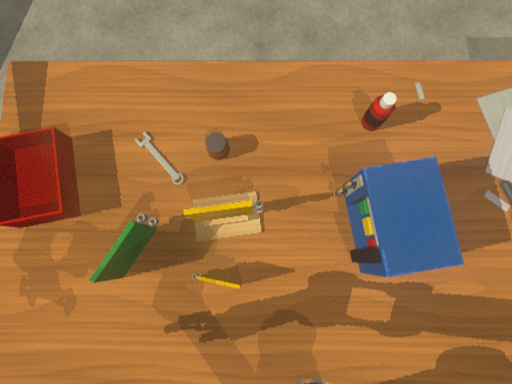

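The real door is the large yellow one in the stand: scene (300,214), top (222,210). The cabinet is at top (405,217), with its pins at top (350,187). The small yellow door and the green one are decoys. Next I'll measure.

```bash
cat > m.py <<'E'
from h import *
T=np.load('top.npz');S=np.load('scene.npz')
out={}
for n,A in (("top",T),("scene",S)):
    w=cloud(n,A["d"]);hsv=cv2.cvtColor(A["im"],cv2.COLOR_RGB2HSV);H,s,v=hsv[...,0],hsv[...,1],hsv[...,2]
    ye=(H>22)&(H<33)&(s>180)&(v>90); bl=(H>100)&(H<120)&(s>150)
    z=w[...,2]
    m=bl&(z>190)&(z<215)&(np.hypot(w[...,0],w[...,1])<1100)
    P=w[m]; r=cv2.minAreaRect(P[:,:2].astype(np.float32)); print(n,"cab top",len(P),r,np.median(P[:,2]))
    print(cv2.boxPoints(r).round(1).tolist())
    nl,lab,st,ce=cv2.connectedComponentsWithStats((ye&(z>20)).astype(np.uint8))
    for i in range(1,nl):
        if st[i,4]<40: continue
        Q=w[lab==i]; r=cv2.minAreaRect(Q[:,:2].astype(np.float32))
        print(n,"yellow",st[i].tolist(),Q.min(0).round(),Q.max(0).round()); print(cv2.boxPoints(r).round(1).tolist())
        if n=="scene":
            c=Q.mean(0);u,sv,vt=np.linalg.svd(Q-c,full_matrices=False);print("normal",vt[2].round(4),c.round(1),(sv[2]/len(Q)**.5).round(2))
        else:
            Q=Q[Q[:,2]>170]
            if len(Q)>10: print("top edge",cv2.boxPoints(cv2.minAreaRect(Q[:,:2].astype(np.float32))).round(1).tolist(),np.median(Q[:,2]),Q.mean(0))
# vertical faces of cabinet in scene: front trim
    if n=="scene":
        print("front/blue side")
    sil=(s<90)&(z>30)
    nl,lab,st,ce=cv2.connectedComponentsWithStats(sil.astype(np.uint8))
    for i in range(1,nl):
        if 4<st[i,4]<400: 
            Q=w[lab==i]; 
            if np.hypot(*Q[:,:2].mean(0))<900: print(n,"grey",st[i].tolist(),Q.mean(0).round(1),Q.min(0).round(),Q.max(0).round())
E
python3 m.py
```

```text
top cab top 3048 ((489.9008483886719, -191.57711791992188), (223.9307098388672, 156.80398559570312), 8.868119239807129) 199.9328727970925
[[367.20001220703125, -131.39999389648438], [391.3999938964844, -286.29998779296875], [612.5999755859375, -251.8000030517578], [588.4000244140625, -96.9000015258789]]
top yellow [184, 200, 68, 15, 288] [495. 144. 167.] [524. 289. 182.]
[[493.29998779296875, 287.29998779296875], [513.2000122070312, 142.10000610351562], [524.4000244140625, 143.60000610351562], [504.3999938964844, 288.8999938964844]]
top edge [[493.29998779296875, 287.29998779296875], [513.2000122070312, 142.10000610351562], [524.4000244140625, 143.60000610351562], [504.3999938964844, 288.8999938964844]] 178.21351446562562 [508.600757   214.0240751  178.07917852]
top yellow [364, 217, 9, 18, 94] [ 461. -152.   23.] [ 501. -140.   58.]
[[460.3999938964844, -145.89999389648438], [461.8999938964844, -153.39999389648438], [501.0, -146.0], [499.6000061035156, -138.5]]
top yellow [216, 280, 24, 8, 65] [336. 171. 107.] [352. 223. 115.]
[[335.0, 171.60000610351562], [341.79998779296875, 170.1
[... 3186 characters left out ...]
  70.]
scene grey [298, 229, 9, 6, 9] [511.2 232.6  58.8] [507. 221.  57.] [514. 242.  61.]
scene grey [308, 236, 7, 4, 8] [508.  258.4  59. ] [507. 250.  57.] [509. 267.  60.]
scene grey [364, 236, 15, 16, 178] [490.3 394.6 135.8] [477. 383. 115.] [500. 402. 146.]
scene grey [382, 269, 54, 4, 69] [418.3 443.7  60.7] [373. 415.  57.] [462. 473.  64.]
scene grey [357, 270, 14, 14, 150] [490.4 394.3  46.4] [477. 382.  30.] [499. 402.  57.]
scene grey [381, 273, 32, 3, 39] [435.7 432.4  50.4] [409. 415.  47.] [462. 450.  53.]
scene grey [414, 273, 15, 2, 20] [396.7 458.   50.9] [383. 451.  49.] [407. 467.  52.]
scene grey [430, 272, 4, 2, 6] [376.3 470.9  50.8] [373. 469.  49.] [378. 472.  54.]
```

```bash
cat > m2.py <<'E'
from h import *
T=np.load('top.npz');S=np.load('scene.npz')
a=cv2.resize(T["im"][150:280,325:470],None,fx=5.5,fy=5.5,interpolation=cv2.INTER_CUBIC)[:600,:800]
b=cv2.resize(S["im"][80:195,150:270],None,fx=5,fy=5,interpolation=cv2.INTER_CUBIC)
a=cv2.resize(T["im"][155:220,325:385],None,fx=8,fy=8,interpolation=cv2.INTER_CUBIC)
b=cv2.resize(S["im"][120:195,190:222],None,fx=8,fy=8,interpolation=cv2.INTER_CUBIC)
c=np.zeros((600,480+256+8,3),np.uint8);c[:520,:480]=a;c[:600,488:]=b[:600,:256];save('crop1.png',c)
w=cloud("top",T["d"]);z=w[...,2]
m=(z>192)&(z<208)&(w[...,1]<-80)&(w[...,1]>-300)&(w[...,0]>340)&(w[...,0]<630)
m=cv2.morphologyEx(m.astype(np.uint8),cv2.MORPH_OPEN,np.ones((5,5)))>0
r=cv2.minAreaRect(w[m][:,:2].astype(np.float32));print(r,cv2.boxPoints(r).round(1).tolist())
# pins nominal projected
c0=np.array(r[0]);th=np.deg2rad(r[2] if r[2]<45 else r[2]-90);ey=np.array([np.cos(th),np.sin(th)]);ex=np.array([ey[1],-ey[0]])
print("yaw",np.rad2deg(th),"foot",c0-104*ex+82*ey)
for cam in("top","scene"):
    k=arm.calibration(cam);K=np.array(k["camera_matrix"]);W=np.array(k["world_to_cam"])
    for off in(-14,0,14):
        for zz in(50,74,140,164):
            p=np.r_[c0-104*ex+(82+off)*ey,zz,1];q=K@(W@p)[:3];print(cam,off,zz,(q[:2]/q[2]).round(1))
    print(cam,"campos",np.linalg.inv(W)[:3,3].round())
E
python3 m2.py
```

```text
((491.75408935546875, -192.15911865234375), (230.3950653076172, 162.1758575439453), 9.50674057006836) [[364.70001220703125, -131.1999969482422], [391.5, -291.20001220703125], [618.7999877929688, -253.10000610351562], [592.0, -93.19999694824219]]
yaw 9.506740570068361 foot [555.45089774 -76.04401799]
top -14 50 [340.8 201. ]
top -14 74 [342.9 199.5]
top -14 140 [349.3 195.1]
top -14 164 [351.9 193.4]
top 0 50 [339.7 195.5]
top 0 74 [341.7 194. ]
top 0 140 [348.  189.1]
top 0 164 [350.6 187.2]
top 14 50 [338.5 190.1]
top 14 74 [340.6 188.4]
top 14 140 [346.8 183.2]
top 14 164 [349.3 181.1]
top campos [407. 121. 958.]
scene -14 50 [215.5 175. ]
scene -14 74 [215.  167.4]
scene -14 140 [213.5 145.4]
scene -14 164 [213. 137.]
scene 0 50 [211.5 177.1]
scene 0 74 [210.9 169.5]
scene 0 140 [209.3 147.4]
scene 0 164 [208.7 139. ]
scene 14 50 [207.4 179.3]
scene 14 74 [206.8 171.6]
scene 14 140 [205.  149.5]
scene 14 164 [204.3 141. ]
scene campos [1003.  731.  681.]
```

View pics/crop1.png

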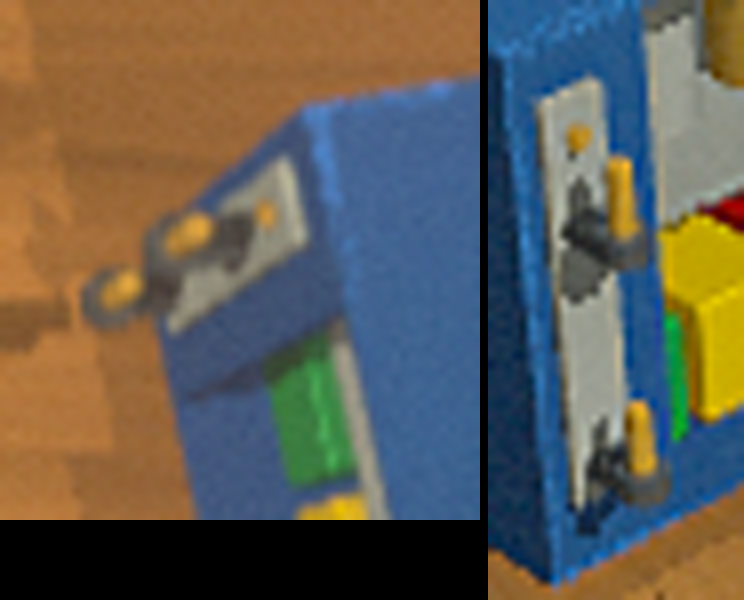

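The crop shows the brass pins. In the top picture the upper tip is near (350,183) and the lower pin near (340,191). In the scene picture they are near (207,145) and (209,175). That puts them about 9 mm to the cabinet's +y side. I'll refine that and the door pose.

```bash
cat > m3.py <<'E'
from h import *
from scipy.optimize import least_squares
T=np.load('top.npz');S=np.load('scene.npz')
th=np.deg2rad(9.3);ey=np.array([np.cos(th),np.sin(th)]);ex=np.array([ey[1],-ey[0]])
obs=[]
boxes={"top":(T,[(335,182,344,196,62),(344,177,353,189,152)]),"scene":(S,[(206,167,213,181,62),(203,138,210,151,152)])}
for cam,(A,bs) in boxes.items():
    hsv=cv2.cvtColor(A["im"],cv2.COLOR_RGB2HSV)
    for x0,y0,x1,y1,z in bs:
        h=hsv[y0:y1,x0:x1].astype(int);m=(h[...,0]>10)&(h[...,0]<28)&(h[...,1]>130)&(h[...,2]>110)
        if cam=="top": 
            print('\n'.join(''.join('#' if q else '.' for q in r) for r in m))
        n,lab,st,ce=cv2.connectedComponentsWithStats(m.astype(np.uint8))
        i=1+np.argmax(st[1:,4]); obs.append((cam,z,ce[i]+[x0,y0]));print(cam,z,obs[-1][2].round(2),st[i].tolist())
def proj(cam,p):
    k=arm.calibration(cam);q=np.array(k["camera_matrix"])@(np.array(k["world_to_cam"])@np.r_[p,1])[:3];return q[:2]/q[2]
def res(v,o): return np.concatenate([proj(c,np.r_[v,z])-u for c,z,u in o])
nom=np.array([555.45,-76.04])
for name,o in (("all",obs),("top",obs[:2]),("scene",obs[2:])):
    r=least_squares(res,nom,args=(o,));d=r.x-nom
    print(name,r.x.round(1),"off ex,ey",round(d@ex,1),round(d@ey,1),r.fun.round(1))
# cabinet front face from top cam top-edge line
w=cloud("top",T["d"]);z=w[...,2]
# cab yaw via depth edges: strips
m=(z>192)&(z<208)&(w[...,1]<-80)&(w[...,1]>-300)&(w[...,0]>340)&(w[...,0]<630)
P=w[m][:,:2]
for a in (8.5,9,9.5,10): 
    t=np.deg2rad(a);e=np.array([np.cos(t),np.sin(t)]);f=np.array([e[1],-e[0]])
    print(a,np.percentile(P@e,[.5,99.5]).round(1),np.percentile(P@f,[.5,99.5]).round(1))
b=P[:,0]; fr=[];bk=[]
for x in np.arange(405,580,5):
    q=P[abs(b-x)<2.5][:,1]
    if x<585: fr.append((x,q.max()))
    bk.append((x,q.min()))
fr=np.array(fr);bk=np.array(bk)
print("front",np.rad2deg(np.arctan(np.polyfit(fr[:,0],fr[:,1],1)[0])),"back",np.rad2deg(np.arctan(np.polyfit(bk[:,0],bk[:,1],1)[0])))
# door
hsv=cv2.cvtColor(T["im"],cv2.COLOR_RGB2HSV);ye=(hsv[...,0]>22)&(hsv[...,0]<33)&(hsv[...,1]>150)&(z>165)&(z<190)
Q=w[ye];c=Q.mean(0);u,s,vt=np.linalg.svd(Q[:,:2]-c[:2],full_matrices=False);d=vt[0]*np.sign(vt[0][1]);print("door",c.round(1),"dir deg",np.rad2deg(np.arctan2(d[1],d[0])),"ext",np.percentile((Q[:,:2]-c[:2])@d,[.5,99.5]))
E
python3 m3.py
```

```text
#########
########.
########.
########.
########.
########.
###..###.
##..####.
...#####.
...#####.
...####..
...##....
.........
#.....###
top 62 [338.83 186.48] [0, 0, 9, 12, 77]
#######..
######...
#####....
####.....
##.......
....###..
...#####.
..#####..
..#####..
..###....
.........
.........
top 152 [346.21 178.5 ] [0, 0, 7, 5, 24]
scene 62 [208.67 174.46] [1, 3, 4, 9, 24]
scene 152 [206.1  144.47] [2, 2, 4, 10, 30]
all [572.1 -70.5] off ex,ey -2.8 17.3 [-0.6  1.7  0.3  2.4 -1.9  2.  -1.8  1.7]
top [577.1 -71. ] off ex,ey -1.5 22.2 [-0.5 -0.3  0.4  0.3]
scene [563.9 -75.2] off ex,ey 0.5 8.5 [-0.1  0.1  0.1 -0.1]
8.5 [343.9 571.5] [181.7 341.9]
9 [341.6 569.2] [186.1 345.7]
9.5 [339.2 566.9] [190.2 349.6]
10 [336.9 564.5] [193.8 353.8]
front 6.896130641583006 back 9.448517151532332
door [508.  214.6 177.8] dir deg 100.82821217049691 ext [-72.20244731  73.74678361]
```

```bash
cat > m4.py <<'E'
from h import *
from scipy.optimize import least_squares
T=np.load('top.npz');S=np.load('scene.npz')
def proj(cam,p):
    k=arm.calibration(cam);q=np.array(k["camera_matrix"])@(np.array(k["world_to_cam"])@np.r_[p,1])[:3];return q[:2]/q[2]
obs=[("top",62,[340.0,190.6]),("top",152,[348.3,184.0]),("scene",62,[208.67,174.46]),("scene",152,[206.1,144.47])]
for o in (obs,obs[:2],obs[2:]):
    r=least_squares(lambda v:np.concatenate([proj(c,np.r_[v,z])-u for c,z,u in o]),[560,-75]);print("pin",r.x.round(1),r.fun.round(1))
# door: fit box sides in scene (face +x) and top
for n,A,lo in(("scene",S,40),("top",T,172)):
    w=cloud(n,A["d"]);hsv=cv2.cvtColor(A["im"],cv2.COLOR_RGB2HSV);z=w[...,2]
    m=(hsv[...,0]>22)&(hsv[...,0]<33)&(hsv[...,1]>150)&(z>lo)&(z<(172 if n=="scene" else 190))&(w[...,0]>470)&(w[...,0]<550)&(w[...,1]>120)&(w[...,1]<300)
    m=cv2.erode(m.astype(np.uint8),np.ones((5,5)))>0 if n=="scene" else m
    Q=w[m]
    for k in range(6):
        a=np.polyfit(Q[:,1],Q[:,0],1);e=Q[:,0]-np.polyval(a,Q[:,1]);
        Q=Q[abs(e)<(max(2*e.std(),1) if n=="scene" else 9)]
    print(n,len(Q),"dir deg",90-np.rad2deg(np.arctan(a[0])),"x at y=214",np.polyval(a,214),e.std(),Q[:,1].min(),Q[:,1].max())
    K=w[(hsv[...,1]<90)&(z>30)&(w[...,0]>505)&(w[...,0]<540)&(w[...,1]>112)&(w[...,1]<138)]
    for a,b in((34,66),(125,157)):
        q=K[(K[:,2]>a)&(K[:,2]<b)];print(" knuckle",len(q),np.percentile(q,[2,98],axis=0).round(1).tolist())
# cabinet left/right side edges at top and interior faces
w=cloud("top",T["d"]);z=w[...,2]
m=(z>195)&(z<205)&(w[...,1]<-80)&(w[...,1]>-300)&(w[...,0]>340)&(w[...,0]<630)
m=cv2.morphologyEx(m.astype(np.uint8),cv2.MORPH_OPEN,np.ones((5,5)))
cn=max(cv2.findContours(m,0,2)[0],key=cv2.contourArea)[:,0];P=w[cn[:,1],cn[:,0],:2]
def box(v):
    t=v[2];R=np.array([[np.cos(t),np.sin(t)],[np.sin(t),-np.cos(t)]]);q=abs((P-v[:2])@R.T);return np.maximum(q[:,0]-115,q[:,1]-80)
r=least_squares(box,[491,-192,.16],loss="soft_l1");print("cab",r.x,np.rad2deg(r.x[2]),abs(r.fun).mean())
t=r.x[2];ey=np.array([np.cos(t),np.sin(t)]);ex=np.array([ey[1],-ey[0]]);print("nominal",r.x[:2]-104*ex+82*ey)
E
python3 m4.py
```

```text
pin [564.9 -74.5] [-0.1  0.4  0.1  0.1 -0.3  0.3 -0.1  0.2]
pin [565.4 -74.4] [-0.1  0.2  0.1 -0.2]
pin [563.9 -75.2] [-0.1  0.1  0.1 -0.1]
scene 1122 dir deg 97.72791128651257 x at y=214 513.4209249970702 0.738971174455659 146.0475329969712 290.61365195421155
 knuckle 70 [[513.7, 118.6, 39.3], [529.3, 136.8, 63.9]]
 knuckle 77 [[512.6, 118.9, 129.8], [529.3, 136.5, 153.7]]
top 279 dir deg 97.87541736375107 x at y=214 508.6408947894672 2.72205608198821 143.54635606831917 288.65525860804905
 knuckle 27 [[513.4, 119.6, 39.9], [529.5, 137.0, 64.8]]
 knuckle 48 [[513.1, 119.7, 129.6], [528.4, 137.6, 153.9]]
cab [ 4.91596280e+02 -1.91775161e+02  1.63677606e-01] 9.378036039326023 1.4603159167222188
nominal [555.55375912 -75.80343642]
```

Emit:
drive_tool([
  {"jaw": 0,"offset": [-0.03,-0.02,0],"spin": 5},
  {"jaw": 0,"offset": [-0.075,-0.05,0],"spin": 12},
  {"jaw": 0,"offset": [-0.125,-0.083,0],"spin": 20},
  {"jaw": 0,"offset": [-0.175,-0.117,0],"spin": 28},
  {"jaw": 0,"offset": [-0.225,-0.15,0],"spin": 36},
  {"jaw": 0,"offset": [-0.275,-0.184,0],"spin": 44},
  {"jaw": 0,"offset": [-0.325,-0.217,0],"spin": 52},
  {"jaw": 0,"offset": [-0.375,-0.25,0],"spin": 60},
  {"jaw": 0,"offset": [-0.42,-0.28,0],"spin": 66},
  {"jaw": 0,"offset": [-0.4454,-0.2985,0],"spin": 68.9},
  {"jaw": 0,"offset": [-0.4454,-0.2985,0],"spin": 68.9},
  {"jaw": 0,"offset": [-0.4454,-0.2985,0],"spin": 68.9},
])

```text
clock: 2.7
tcp_pos: [507.9, 215.8, 231.1]
eef_rot: [-3.141, -0.001, 1.708]
wrist_force: [0.5, 0.2, -0.2]
width: 85.2
grasp_force: 0.0
```

Emit:
drive_tool([
  {"jaw": 0,"offset": [0,0,0.03],"spin": 0},
  {"jaw": 0,"offset": [0,0,0.06],"spin": 0},
  {"jaw": 0,"offset": [0,0,0.08],"spin": 0},
  {"jaw": 0,"offset": [0,0,0.087],"spin": 0},
  {"jaw": 60,"offset": [0,0,0.087],"spin": 0},
  {"jaw": 120,"offset": [0,0,0.087],"spin": 0},
  {"jaw": 160,"offset": [0,0,0.087],"spin": 0},
  {"jaw": 190,"offset": [0,0,0.087],"spin": 0},
  {"jaw": 205,"offset": [0,0,0.087],"spin": 0},
  {"jaw": 220,"offset": [0,0,0.087],"spin": 0},
  {"jaw": 255,"offset": [0,0,0.087],"spin": 0},
  {"jaw": 255,"offset": [0,0,0.087],"spin": 0},
  {"jaw": 255,"offset": [0,0,0.087],"spin": 0},
], squeeze=50)

```text
clock: 4.32
tcp_pos: [508.7, 215.5, 144.6]
eef_rot: [3.141, -0.0, 1.707]
wrist_force: [-0.5, -0.7, 3.3]
width: 11.2
grasp_force: 49.9
```

Emit:
drive_tool([
  {"jaw": 255,"offset": [0,0,-0.006],"spin": 0},
  {"jaw": 255,"offset": [0,0,-0.02],"spin": 0},
  {"jaw": 255,"offset": [0,0,-0.036],"spin": 0},
  {"jaw": 255,"offset": [0,0,-0.05],"spin": 0},
  {"jaw": 255,"offset": [0,0,-0.056],"spin": 0},
  {"jaw": 255,"offset": [-0.01,0,-0.058],"spin": 0},
  {"jaw": 255,"offset": [-0.03,0.003,-0.058],"spin": 0},
  {"jaw": 255,"offset": [-0.055,0.005,-0.058],"spin": 0},
  {"jaw": 255,"offset": [-0.08,0.007,-0.058],"spin": 0},
  {"jaw": 255,"offset": [-0.105,0.009,-0.058],"spin": 0},
  {"jaw": 255,"offset": [-0.13,0.011,-0.058],"spin": 0},
  {"jaw": 255,"offset": [-0.155,0.013,-0.058],"spin": 0},
  {"jaw": 255,"offset": [-0.175,0.014,-0.058],"spin": 0},
  {"jaw": 255,"offset": [-0.192,0.015,-0.058],"spin": 0},
  {"jaw": 255,"offset": [-0.202,0.0155,-0.058],"spin": 0},
  {"jaw": 255,"offset": [-0.2067,0.0157,-0.058],"spin": 0},
  {"jaw": 255,"offset": [-0.2067,0.0157,-0.058],"spin": 0},
  {"jaw": 255,"offset": [-0.2067,0.0157,-0.058],"spin": 0},
])

```text
clock: 6.58
tcp_pos: [552.1, 13.4, 202.3]
eef_rot: [-3.142, -0.0, 1.708]
wrist_force: [0.5, -0.2, -3.1]
width: 11.5
grasp_force: 49.1
```

```bash
cat > m5.py <<'E'
from h import *
import sys
tag=sys.argv[1]
print({k:np.round(v,2).tolist() for k,v in arm.state().items() if k in("clock","tcp_pos","wrist_force","ft_torque","width")})
ims=[]
for n,box in(("scene",(150,100,310,220)),("top",(270,130,390,250))):
    im,d=arm.camera(n);np.savez(n+tag+'.npz',im=im,d=d);w=cloud(n,d);hsv=cv2.cvtColor(im,cv2.COLOR_RGB2HSV);z=w[...,2]
    K=w[(hsv[...,1]<110)&(z>30)&(np.hypot(w[...,0]-566,w[...,1]+74)<22)&(z<215)]
    for a,b in((70,126),(165,212)):
        q=K[(K[:,2]>a)&(K[:,2]<b)]
        if len(q)>5: print(n," knuckle",len(q),np.percentile(q,[3,97],axis=0).round(1).tolist())
    m=(hsv[...,0]>22)&(hsv[...,0]<33)&(hsv[...,1]>150)&(z>70)&(z<240)&(w[...,0]>500)&(w[...,0]<600)&(w[...,1]>-80)&(w[...,1]<120)
    if n=="scene":
        m=cv2.erode(m.astype(np.uint8),np.ones((5,5)))>0
        Q=w[m]
        for k in range(6):
            A=np.c_[Q[:,1:],np.ones(len(Q))];a=np.linalg.lstsq(A,Q[:,0],rcond=None)[0];e=Q[:,0]-A@a;Q=Q[abs(e)<max(2*e.std(),1)]
        print("face dx/dy,dx/dz",a.round(4),"dir",90-np.rad2deg(np.arctan(a[0])),len(Q))
    x0,y0,x1,y1=box;c=im[y0:y1,x0:x1];ims.append(cv2.resize(c,None,fx=400/c.shape[1],fy=400/c.shape[1],interpolation=cv2.INTER_CUBIC))
h=max(i.shape[0] for i in ims);ims=[cv2.copyMakeBorder(i,0,h-i.shape[0],0,0,0) for i in ims];save('v'+tag+'.png',np.hstack(ims))
E
python3 m5.py a
```

```text
{'clock': 6.58, 'tcp_pos': [552.07, 13.43, 202.26], 'wrist_force': [0.52, -0.22, -3.11], 'ft_torque': [0.02, -0.01, 0.03], 'width': 11.49}
scene  knuckle 104 [[560.3, -95.7, 74.7], [577.8, -64.4, 122.5]]
scene  knuckle 75 [[560.1, -95.4, 170.0], [573.4, -65.0, 210.9]]
face dx/dy,dx/dz [-1.361000e-01  2.400000e-03  5.584194e+02] dir 97.75036239244724 1051
top  knuckle 34 [[557.3, -95.1, 73.8], [568.0, -66.6, 120.4]]
top  knuckle 78 [[557.0, -95.0, 169.6], [574.5, -67.6, 211.1]]
```

View pics/va.png

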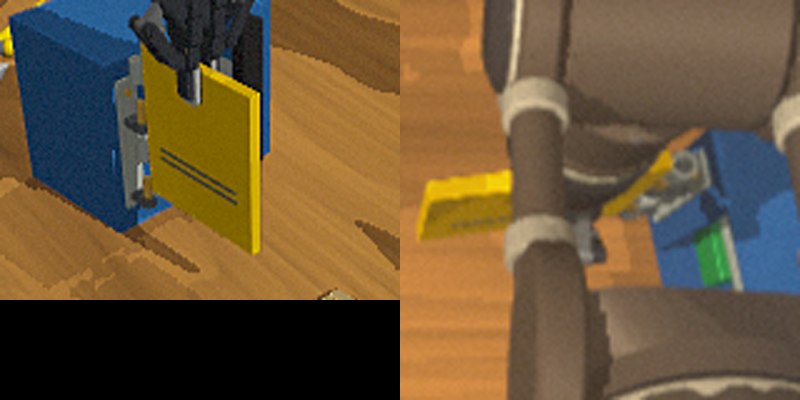

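Emit:
drive_tool([
  {"jaw": 255,"offset": [0,0,0.006],"spin": 0},
  {"jaw": 255,"offset": [0,0,0.012],"spin": 0},
  {"jaw": 255,"offset": [0,0,0.017],"spin": 0},
  {"jaw": 255,"offset": [0,0,0.0195],"spin": 0},
  {"jaw": 255,"offset": [0,0,0.0205],"spin": 0},
  {"jaw": 255,"offset": [0,0,0.021],"spin": 0},
  {"jaw": 255,"offset": [0,0,0.0215],"spin": 0},
  {"jaw": 255,"offset": [0,0,0.022],"spin": 0},
  {"jaw": 255,"offset": [0,0,0.0225],"spin": 0},
  {"jaw": 255,"offset": [0,0,0.023],"spin": 0},
  {"jaw": 255,"offset": [0,0,0.0235],"spin": 0},
  {"jaw": 255,"offset": [0,0,0.0235],"spin": 0},
])

```text
clock: 8.18
tcp_pos: [552.1, 12.8, 178.7]
eef_rot: [-3.141, -0.0, 1.707]
wrist_force: [0.4, 0.8, -2.1]
width: 11.7
grasp_force: 49.0
```

Emit:
drive_tool([
  {"jaw": 255,"offset": [0,0,0.0005],"spin": 0},
  {"jaw": 255,"offset": [0,0,0.001],"spin": 0},
  {"jaw": 255,"offset": [0,0,0.0015],"spin": 0},
  {"jaw": 255,"offset": [0,0,0.002],"spin": 0},
  {"jaw": 255,"offset": [0,0,0.002],"spin": 0},
])

```text
clock: 8.8
tcp_pos: [552.1, 12.8, 176.7]
eef_rot: [-3.141, -0.0, 1.707]
wrist_force: [0.2, -0.2, -3.2]
width: 11.4
grasp_force: 49.0
```

```bash
python3 -c "
from bench import arm
s=arm.state();print(s['wrist_force'].round(2),s['ft_torque'].round(3),s['tcp_pos'].round(2))"
```

```text
[ 0.2  -0.21 -3.19] [-0.002  0.026 -0.023] [552.15  12.8  176.71]
```

Emit:
drive_tool([
  {"jaw": 255,"offset": [0,0,0.001],"spin": 0},
  {"jaw": 255,"offset": [0,0,0.002],"spin": 0},
  {"jaw": 255,"offset": [0,0,0.003],"spin": 0},
  {"jaw": 255,"offset": [0,0,0.004],"spin": 0},
  {"jaw": 255,"offset": [0,0,0.005],"spin": 0},
  {"jaw": 255,"offset": [0,0,0.006],"spin": 0},
  {"jaw": 255,"offset": [0,0,0.006],"spin": 0},
])

```text
clock: 9.68
tcp_pos: [552.1, 12.8, 170.6]
eef_rot: [-3.141, -0.0, 1.707]
wrist_force: [0.9, 0.0, -3.6]
width: 11.3
grasp_force: 49.0
```

```bash
python3 m5.py b; python3 -c "
from h import *
a=np.load('sceneb.npz')['im'][115:195,180:240]
save('b2.png',cv2.resize(a,None,fx=7,fy=7,interpolation=cv2.INTER_CUBIC))"
```

```text
{'clock': 9.68, 'tcp_pos': [552.11, 12.8, 170.64], 'wrist_force': [0.88, 0.04, -3.64], 'ft_torque': [0.04, 0.02, 0.06], 'width': 11.29}
scene  knuckle 94 [[558.0, -95.6, 71.9], [575.9, -65.4, 121.1]]
scene  knuckle 60 [[559.2, -95.5, 165.5], [574.3, -66.1, 180.4]]
face dx/dy,dx/dz [-1.373000e-01  2.900000e-03  5.583299e+02] dir 97.8156094663892 817
top  knuckle 40 [[557.0, -95.0, 71.2], [569.7, -67.9, 112.7]]
top  knuckle 63 [[557.3, -95.1, 165.5], [576.2, -68.7, 180.8]]
```

View pics/b2.png

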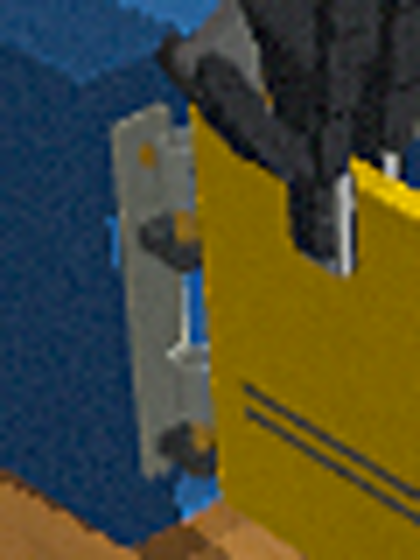

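The knuckle tubes sit over both pins, with brass still showing below at crop (187,225) and (205,435). I'll keep lowering.

Emit:
drive_tool([
  {"jaw": 255,"offset": [0,0,0.001],"spin": 0},
  {"jaw": 255,"offset": [0,0,0.002],"spin": 0},
  {"jaw": 255,"offset": [0,0,0.003],"spin": 0},
  {"jaw": 255,"offset": [0,0,0.004],"spin": 0},
  {"jaw": 255,"offset": [0,0,0.005],"spin": 0},
  {"jaw": 255,"offset": [0,0,0.006],"spin": 0},
  {"jaw": 255,"offset": [0,0,0.007],"spin": 0},
  {"jaw": 255,"offset": [0,0,0.008],"spin": 0},
  {"jaw": 255,"offset": [0,0,0.009],"spin": 0},
  {"jaw": 255,"offset": [0,0,0.01],"spin": 0},
  {"jaw": 255,"offset": [0,0,0.011],"spin": 0},
  {"jaw": 255,"offset": [0,0,0.012],"spin": 0},
  {"jaw": 255,"offset": [0,0,0.012],"spin": 0},
])

```text
clock: 11.4
tcp_pos: [552.1, 12.8, 158.6]
eef_rot: [-3.141, -0.0, 1.707]
wrist_force: [0.1, 0.3, -3.5]
width: 11.3
grasp_force: 49.0
```

Emit:
drive_tool([
  {"jaw": 255,"offset": [0,0,0.0004],"spin": 0},
  {"jaw": 255,"offset": [0,0,0.0008],"spin": 0},
  {"jaw": 255,"offset": [0,0,0.0012],"spin": 0},
  {"jaw": 255,"offset": [0,0,0.0016],"spin": 0},
  {"jaw": 255,"offset": [0,0,0.0018],"spin": 0},
  {"jaw": 255,"offset": [0,0,0.0018],"spin": 0},
])

```text
clock: 12.15
tcp_pos: [552.2, 12.8, 156.9]
eef_rot: [-3.142, 0.0, 1.707]
wrist_force: [0.2, -0.4, -2.8]
width: 11.2
grasp_force: 49.0
```

Emit:
drive_tool([
  {"jaw": 255,"offset": [0,0,0.0003],"spin": 0},
  {"jaw": 255,"offset": [0,0,0.0006],"spin": 0},
  {"jaw": 255,"offset": [0,0,0.0006],"spin": 0},
])

```text
clock: 12.52
tcp_pos: [552.3, 12.8, 156.5]
eef_rot: [3.141, 0.0, 1.707]
wrist_force: [-0.5, 0.5, -4.0]
width: 11.3
grasp_force: 49.2
```

Emit:
drive_tool([
  {"jaw": 255,"offset": [0,0,0.0003],"spin": 0},
  {"jaw": 255,"offset": [0,0,0.0006],"spin": 0},
  {"jaw": 255,"offset": [0,0,0.0009],"spin": 0},
  {"jaw": 255,"offset": [0,0,0.0009],"spin": 0},
])

```text
clock: 13.02
tcp_pos: [552.5, 13.0, 156.2]
eef_rot: [3.141, -0.0, 1.707]
wrist_force: [-2.5, 1.2, 5.0]
width: 11.1
grasp_force: 50.2
```

Emit:
drive_tool([
  {"jaw": 200,"offset": [0,0,0],"spin": 0},
  {"jaw": 170,"offset": [0,0,0],"spin": 0},
  {"jaw": 130,"offset": [0,0,0],"spin": 0},
  {"jaw": 100,"offset": [0,0,0],"spin": 0},
  {"jaw": 100,"offset": [0,0,-0.01],"spin": 0},
  {"jaw": 100,"offset": [0,0,-0.03],"spin": 0},
  {"jaw": 100,"offset": [0,0,-0.055],"spin": 0},
  {"jaw": 100,"offset": [0,0,-0.075],"spin": 0},
  {"jaw": 100,"offset": [0,0,-0.085],"spin": 0},
  {"jaw": 100,"offset": [0,0,-0.085],"spin": 0},
])

```text
clock: 14.28
tcp_pos: [552.8, 12.8, 241.5]
eef_rot: [3.14, 0.0, 1.707]
wrist_force: [-0.5, 1.2, -0.6]
width: 51.9
grasp_force: 0.0
```

```bash
python3 m5.py c; python3 -c "
from h import *
w=cloud('scene',np.load('scenec.npz')['d'])
im=np.load('scenec.npz')['im'];hsv=cv2.cvtColor(im,cv2.COLOR_RGB2HSV);z=w[...,2]
m=(hsv[...,0]>22)&(hsv[...,0]<33)&(hsv[...,1]>150)&(w[...,0]>480)&(w[...,0]<620)&(w[...,1]>-80)&(w[...,1]<120)
for y in range(-55,95,15):
  q=w[m&(abs(w[...,1]-y)<4)]; print(y,np.percentile(q[:,2],[1,99]).round(1),np.median(q[:,0]).round(1))
"
```

```text
{'clock': 14.28, 'tcp_pos': [552.81, 12.75, 241.52], 'wrist_force': [-0.49, 1.22, -0.63], 'ft_torque': [0.02, -0.01, 0.01], 'width': 51.87}
scene  knuckle 74 [[559.5, -95.6, 72.2], [576.6, -67.1, 123.2]]
scene  knuckle 23 [[561.9, -95.6, 166.0], [576.8, -58.0, 182.0]]
face dx/dy,dx/dz [-1.334000e-01  1.700000e-03  5.587795e+02] dir 97.59679344188598 858
top  knuckle 31 [[558.1, -95.4, 70.8], [569.9, -71.7, 120.3]]
top  knuckle 29 [[559.6, -95.3, 165.3], [576.3, -65.8, 181.8]]
-55 [ 25.2 191.2] 566.1
-40 [ 22.8 191. ] 564.3
-25 [ 23.  190.8] 562.2
-10 [ 23.6 190. ] 560.2
5 [ 21.2 189.1] 558.3
20 [ 22.6 188.5] 556.2
35 [ 21.9 188.1] 554.1
50 [ 21.8 187.8] 552.3
65 [  9.7 187.2] 550.3
80 [ 18.1 186.7] 547.9
```

View pics/vc.png

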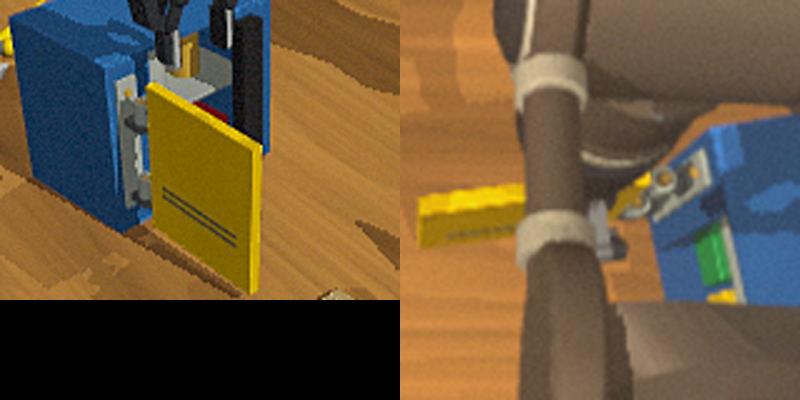

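Emit:
drive_tool([
  {"jaw": 150,"offset": [0.01,0.011,0],"spin": 0},
  {"jaw": 200,"offset": [0.025,0.027,0],"spin": 0},
  {"jaw": 255,"offset": [0.037,0.04,0],"spin": 0},
  {"jaw": 255,"offset": [0.0415,0.0457,0],"spin": 0},
  {"jaw": 255,"offset": [0.0415,0.0457,0.01],"spin": 0},
  {"jaw": 255,"offset": [0.0415,0.0457,0.035],"spin": 0},
  {"jaw": 255,"offset": [0.0415,0.0457,0.065],"spin": 0},
  {"jaw": 255,"offset": [0.0415,0.0457,0.09],"spin": 0},
  {"jaw": 255,"offset": [0.0415,0.0457,0.1],"spin": 0},
  {"jaw": 255,"offset": [0.0415,0.0457,0.1015],"spin": 0},
])

```text
clock: 15.62
tcp_pos: [591.1, 59.8, 138.2]
eef_rot: [-3.14, -0.0, 1.707]
wrist_force: [-0.2, 0.9, -0.3]
width: -0.2
grasp_force: 0.0
```

```bash
cat > push.py <<'E'
from h import *
import sys
s=arm.state();p=s['tcp_pos'];yw=s['eef_rot'][2];print(p.round(1),np.rad2deg(yw).round(2),s['joint_pos'].round(2),s['width'])
A=np.array([564.5,-74.7]);r=130;f0,f1,n,h0,h1=map(float,sys.argv[1:6])
ex=np.array([np.cos(yw),np.sin(yw)]);ey=np.array([np.sin(yw),-np.cos(yw)])
for i in range(1,int(n)+1):
    t=i/n;f=np.deg2rad(f0+(f1-f0)*t);h=h0+(h1-h0)*t
    q=A+r*np.array([np.cos(f),np.sin(f)])+h*np.array([np.sin(f),-np.cos(f)])
    d=(q-p[:2])/1000;print([round(d@ex,4),round(d@ey,4)],"spin",round(np.rad2deg(yw-f)%-360 if np.rad2deg(yw-f)<-180 else np.rad2deg(yw-f),1))
E
python3 push.py 97.6 142 19 46 21
```

```text
[591.1  59.8 138.2] 97.8 [ 0.03  0.35  1.78 -0.    1.01 -0.11] -0.16261194974720833
[np.float64(0.0019), np.float64(-0.0049)] spin -2.1
[np.float64(0.0033), np.float64(-0.0116)] spin -4.5
[np.float64(0.0044), np.float64(-0.0183)] spin -6.8
[np.float64(0.0051), np.float64(-0.0251)] spin -9.1
[np.float64(0.0056), np.float64(-0.0319)] spin -11.5
[np.float64(0.0057), np.float64(-0.0387)] spin -13.8
[np.float64(0.0054), np.float64(-0.0455)] spin -16.2
[np.float64(0.0049), np.float64(-0.0523)] spin -18.5
[np.float64(0.004), np.float64(-0.059)] spin -20.8
[np.float64(0.0028), np.float64(-0.0656)] spin -23.2
[np.float64(0.0012), np.float64(-0.0722)] spin -25.5
[np.float64(-0.0006), np.float64(-0.0787)] spin -27.8
[np.float64(-0.0028), np.float64(-0.085)] spin -30.2
[np.float64(-0.0052), np.float64(-0.0913)] spin -32.5
[np.float64(-0.008), np.float64(-0.0974)] spin -34.8
[np.float64(-0.011), np.float64(-0.1034)] spin -37.2
[np.float64(-0.0144), np.float64(-0.1092)] spin -39.5
[np.float64(-0.018), np.float64(-0.1148)] spin -41.9
[np.float64(-0.0218), np.float64(-0.1202)] spin -44.2
```

Emit:
drive_tool([
  {"jaw": 255,"offset": [0.002,-0.005,0],"spin": -2},
  {"jaw": 255,"offset": [0.0033,-0.0115,0],"spin": -4.5},
  {"jaw": 255,"offset": [0.0044,-0.018,0],"spin": -7},
  {"jaw": 255,"offset": [0.0051,-0.025,0],"spin": -9},
  {"jaw": 255,"offset": [0.0056,-0.032,0],"spin": -11.5},
  {"jaw": 255,"offset": [0.0057,-0.0385,0],"spin": -14},
  {"jaw": 255,"offset": [0.0054,-0.0455,0],"spin": -16},
  {"jaw": 255,"offset": [0.005,-0.052,0],"spin": -18.5},
  {"jaw": 255,"offset": [0.004,-0.059,0],"spin": -21},
  {"jaw": 255,"offset": [0.0028,-0.0655,0],"spin": -23},
  {"jaw": 255,"offset": [0.0012,-0.072,0],"spin": -25.5},
  {"jaw": 255,"offset": [-0.0006,-0.0785,0],"spin": -28},
  {"jaw": 255,"offset": [-0.0028,-0.085,0],"spin": -30},
  {"jaw": 255,"offset": [-0.005,-0.091,0],"spin": -32.5},
  {"jaw": 255,"offset": [-0.008,-0.0975,0],"spin": -35},
  {"jaw": 255,"offset": [-0.011,-0.1035,0],"spin": -37},
  {"jaw": 255,"offset": [-0.0145,-0.109,0],"spin": -39.5},
  {"jaw": 255,"offset": [-0.018,-0.115,0],"spin": -42},
  {"jaw": 255,"offset": [-0.022,-0.12,0],"spin": -44},
  {"jaw": 255,"offset": [-0.022,-0.12,0],"spin": -44},
])

```text
clock: 18.12
tcp_pos: [475.6, 21.8, 139.3]
eef_rot: [3.141, 0.0, 2.475]
wrist_force: [0.2, -0.8, -1.1]
width: -0.1
grasp_force: 0.0
```

```bash
python3 push.py 142 182 18 21 21; cat > ang.py <<'E'
from h import *
for n in("scene","top"):
    im,d=arm.camera(n);w=cloud(n,d);hsv=cv2.cvtColor(im,cv2.COLOR_RGB2HSV);z=w[...,2];save('last_'+n+'.png',im)
    R=np.hypot(w[...,0]-564.5,w[...,1]+74.7)
    m=(hsv[...,0]>22)&(hsv[...,0]<33)&(hsv[...,1]>150)&(z>(15 if n=="scene" else 165))&(z<200)&(R<172)&(w[...,1]>-125)
    Q=w[m]
    if len(Q)>20:
        c=Q[:,:2].mean(0);v=np.linalg.svd(Q[:,:2]-c,full_matrices=False)[2][0];v=v*np.sign(-v[0]);print(n,len(Q),"angle",np.rad2deg(np.arctan2(v[1],v[0]))%360,c.round(1),"Rmax",R[m].max().round(1),"zmax",np.percentile(Q[:,2],[1,99]).round())
print({k:np.round(v,2).tolist() for k,v in arm.state().items() if k in("clock","tcp_pos","wrist_force")})
E
python3 ang.py
```

```text
[475.6  21.8 139.3] 141.81 [-0.05  0.14  2.05 -0.    0.95 -0.95] -0.08094606487328658
[np.float64(0.0012), np.float64(-0.0054)] spin -2.4
[np.float64(0.0017), np.float64(-0.0105)] spin -4.6
[np.float64(0.002), np.float64(-0.0156)] spin -6.9
[np.float64(0.0021), np.float64(-0.0207)] spin -9.1
[np.float64(0.0021), np.float64(-0.0258)] spin -11.3
[np.float64(0.0018), np.float64(-0.0309)] spin -13.5
[np.float64(0.0013), np.float64(-0.036)] spin -15.8
[np.float64(0.0006), np.float64(-0.041)] spin -18.0
[np.float64(-0.0003), np.float64(-0.0461)] spin -20.2
[np.float64(-0.0014), np.float64(-0.051)] spin -22.4
[np.float64(-0.0026), np.float64(-0.056)] spin -24.6
[np.float64(-0.0041), np.float64(-0.0609)] spin -26.9
[np.float64(-0.0057), np.float64(-0.0657)] spin -29.1
[np.float64(-0.0076), np.float64(-0.0705)] spin -31.3
[np.float64(-0.0096), np.float64(-0.0752)] spin -33.5
[np.float64(-0.0118), np.float64(-0.0798)] spin -35.8
[np.float64(-0.0141), np.float64(-0.0843)] spin -38.0
[np.float64(-0.0167), np.float64(-0.0887)] spin -40.2
scene 3075 angle 149.66997428480082 [493.5 -27.9] Rmax 166.2 zmax [ 21. 190.]
top 64 angle 147.12785502847962 [432.    3.7] Rmax 165.3 zmax [178. 189.]
{'clock': 18.23, 'tcp_pos': [476.11, 22.04, 139.25], 'wrist_force': [-0.05, 0.45, 0.32]}
```

Emit:
drive_tool([
  {"jaw": 255,"offset": [0.001,-0.005,0],"spin": -2},
  {"jaw": 255,"offset": [0.0017,-0.0105,0],"spin": -4.5},
  {"jaw": 255,"offset": [0.002,-0.0155,0],"spin": -7},
  {"jaw": 255,"offset": [0.002,-0.0205,0],"spin": -9},
  {"jaw": 255,"offset": [0.002,-0.026,0],"spin": -11.5},
  {"jaw": 255,"offset": [0.0018,-0.031,0],"spin": -13.5},
  {"jaw": 255,"offset": [0.0013,-0.036,0],"spin": -16},
  {"jaw": 255,"offset": [0.0006,-0.041,0],"spin": -18},
  {"jaw": 255,"offset": [-0.0003,-0.046,0],"spin": -20},
  {"jaw": 255,"offset": [-0.0014,-0.051,0],"spin": -22.5},
  {"jaw": 255,"offset": [-0.0026,-0.056,0],"spin": -24.5},
  {"jaw": 255,"offset": [-0.004,-0.061,0],"spin": -27},
  {"jaw": 255,"offset": [-0.0057,-0.0655,0],"spin": -29},
  {"jaw": 255,"offset": [-0.0076,-0.0705,0],"spin": -31},
  {"jaw": 255,"offset": [-0.0096,-0.075,0],"spin": -33.5},
  {"jaw": 255,"offset": [-0.011,-0.078,0],"spin": -35},
  {"jaw": 255,"offset": [-0.0118,-0.08,0],"spin": -36},
  {"jaw": 255,"offset": [-0.0118,-0.08,0],"spin": -36},
])

```text
clock: 20.48
tcp_pos: [435.8, -48.2, 139.0]
eef_rot: [3.142, 0.0, 3.103]
wrist_force: [-0.1, 0.4, -0.6]
width: 0.0
grasp_force: 0.0
```

```bash
python3 ang.py; python3 push.py 178 190 12 21 21
```

```text
scene 2335 angle 184.71830526835615 [486.1 -76.8] Rmax 167.1 zmax [ 21. 191.]
top 44 angle 194.4823991068348 [539.5 -76.9] Rmax 34.0 zmax [177. 193.]
{'clock': 20.58, 'tcp_pos': [435.84, -48.11, 139.01], 'wrist_force': [0.28, -0.52, 0.64]}
[435.8 -48.1 139. ] 177.81 [-0.21  0.07  2.13  0.    0.94 -1.74] -0.007396413373568689
[np.float64(0.0008), np.float64(-0.0034)] spin -1.2
[np.float64(0.0011), np.float64(-0.0056)] spin -2.2
[np.float64(0.0014), np.float64(-0.0079)] spin -3.2
[np.float64(0.0016), np.float64(-0.0102)] spin -4.2
[np.float64(0.0018), np.float64(-0.0125)] spin -5.2
[np.float64(0.0019), np.float64(-0.0148)] spin -6.2
[np.float64(0.002), np.float64(-0.0171)] spin -7.2
[np.float64(0.0021), np.float64(-0.0194)] spin -8.2
[np.float64(0.0021), np.float64(-0.0217)] spin -9.2
[np.float64(0.0021), np.float64(-0.024)] spin -10.2
[np.float64(0.002), np.float64(-0.0263)] spin -11.2
[np.float64(0.0019), np.float64(-0.0286)] spin -12.2
```

Emit:
drive_tool([
  {"jaw": 255,"offset": [0.0008,-0.003,0],"spin": -1},
  {"jaw": 255,"offset": [0.0011,-0.0055,0],"spin": -2},
  {"jaw": 255,"offset": [0.0014,-0.0075,0],"spin": -3},
  {"jaw": 255,"offset": [0.0016,-0.0095,0],"spin": -4},
  {"jaw": 255,"offset": [0.0018,-0.011,0],"spin": -5},
  {"jaw": 255,"offset": [0.0019,-0.0125,0],"spin": -6},
  {"jaw": 255,"offset": [0.0019,-0.0125,0],"spin": -6},
])

```text
clock: 21.45
tcp_pos: [432.6, -57.8, 138.9]
eef_rot: [3.136, -0.001, -3.076]
wrist_force: [-1.3, 11.3, 3.3]
width: -0.1
grasp_force: 0.0
```

```bash
python3 ang.py
```

```text
scene 2262 angle 188.2216886272687 [486.6 -81.9] Rmax 163.2 zmax [ 22. 190.]
top 75 angle 182.3423195346606 [534.4 -78.9] Rmax 47.9 zmax [178. 193.]
{'clock': 21.55, 'tcp_pos': [432.59, -57.82, 138.88], 'wrist_force': [-0.88, 10.77, 3.08]}
```

Emit:
drive_tool([
  {"jaw": 255,"offset": [0,0.0005,0],"spin": 0},
  {"jaw": 255,"offset": [0,0.001,0],"spin": 0},
  {"jaw": 255,"offset": [0,0.0015,0],"spin": 0},
  {"jaw": 255,"offset": [0,0.002,0],"spin": 0},
  {"jaw": 255,"offset": [0,0.0025,0],"spin": 0},
  {"jaw": 255,"offset": [0,0.003,0],"spin": 0},
  {"jaw": 255,"offset": [0,0.0035,0],"spin": 0},
  {"jaw": 255,"offset": [0,0.004,0],"spin": 0},
  {"jaw": 255,"offset": [0,0.005,0],"spin": 0},
  {"jaw": 255,"offset": [0,0.007,0],"spin": 0},
  {"jaw": 255,"offset": [0,0.012,0],"spin": 0},
  {"jaw": 255,"offset": [0,0.025,0],"spin": 0},
  {"jaw": 255,"offset": [0,0.045,0],"spin": 0},
  {"jaw": 255,"offset": [0,0.07,0],"spin": 0},
  {"jaw": 255,"offset": [0,0.1,-0.02],"spin": 0},
  {"jaw": 255,"offset": [0,0.13,-0.06],"spin": 0},
  {"jaw": 255,"offset": [0,0.15,-0.1],"spin": 0},
  {"jaw": 255,"offset": [0,0.15,-0.1],"spin": 0},
])

```text
clock: 23.8
tcp_pos: [425.8, 91.3, 242.7]
eef_rot: [3.141, 0.008, -3.072]
wrist_force: [0.1, -2.1, 0.3]
width: -0.0
grasp_force: 0.0
```

```bash
python3 ang.py; python3 -c "
import cv2
a=cv2.imread('pics/last_scene.png')[70:230,130:290];b=cv2.imread('pics/last_top.png')[130:290,300:460]
cv2.imwrite('pics/d.png',cv2.resize(cv2.hconcat([a,b]),None,fx=2.5,fy=2.5,interpolation=cv2.INTER_CUBIC))"
```

```text
scene 2514 angle 187.032201112117 [480.2 -80.7] Rmax 169.4 zmax [ 21. 190.]
top 303 angle 186.92736708133828 [476.1 -85.5] Rmax 164.2 zmax [175. 191.]
{'clock': 23.9, 'tcp_pos': [423.06, 89.67, 238.96], 'wrist_force': [0.36, 0.21, -0.09]}
```

View pics/d.png

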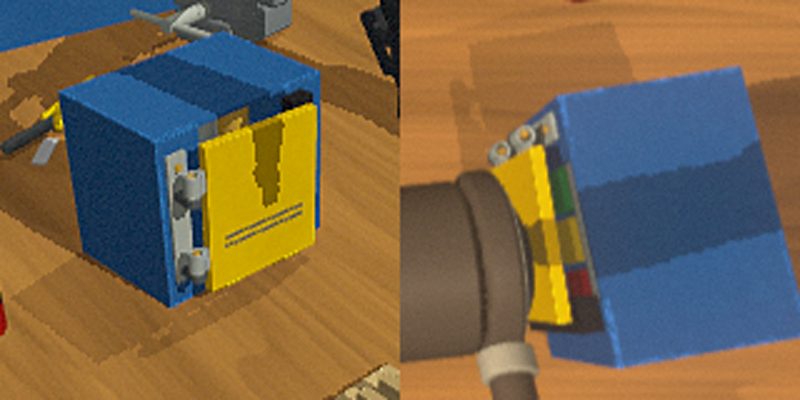

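```bash
cat > fit.py <<'E'
from h import *
t=.1637;ey=np.array([np.cos(t),np.sin(t)]);ex=np.array([ey[1],-ey[0]]);c=np.array([491.6,-191.8])
for k in range(3):
    im,d=arm.camera("scene");w=cloud("scene",d);hsv=cv2.cvtColor(im,cv2.COLOR_RGB2HSV);z=w[...,2]
    X=(w[...,:2]-c)@ex;Y=(w[...,:2]-c)@ey
    m=(hsv[...,0]>22)&(hsv[...,0]<33)&(hsv[...,1]>150)&(z>30)&(z<180)&(X<-90)&(X>-140)&(abs(Y)<100)
    m=cv2.erode(m.astype(np.uint8),np.ones((5,5)))>0
    x,y,zz=X[m],Y[m],z[m];g=np.ones(len(x),bool)
    for i in range(6):
        B=np.c_[y,zz-105,np.ones(len(x))];a=np.linalg.lstsq(B[g],x[g],rcond=None)[0];e=x-B@a;g=abs(e)<max(2*e[g].std(),1)
    print(arm.state()["clock"],"slope deg",np.rad2deg(a[0]).round(2),"tilt",a[1].round(4),"X at y=91,-70",(a[2]+a[0]*91).round(1),(a[2]-a[0]*70).round(1),y.min(),y.max())
E
python3 fit.py; python3 -c "
import sys;sys.path.insert(0,'.')
"
```

```text
23.95 slope deg 2.1 tilt 0.0112 X at y=91,-70 -109.0 -114.9 -68.54300125605273 76.43624822889446
24.0 slope deg 2.35 tilt 0.0096 X at y=91,-70 -108.5 -115.1 -67.09652707142409 76.34449461571987
24.05 slope deg 2.19 tilt 0.0124 X at y=91,-70 -108.9 -115.0 -67.51126720197426 77.35126111728145
```

Emit:
drive_tool([
  {"jaw": 255,"offset": [0,-0.02,0.04],"spin": 0},
  {"jaw": 255,"offset": [0,-0.045,0.08],"spin": 0},
  {"jaw": 255,"offset": [0,-0.075,0.1],"spin": 0},
  {"jaw": 255,"offset": [0,-0.105,0.1],"spin": 0},
  {"jaw": 255,"offset": [0,-0.125,0.1],"spin": 0},
  {"jaw": 255,"offset": [0,-0.135,0.1],"spin": 0},
  {"jaw": 255,"offset": [0,-0.138,0.1],"spin": 0},
  {"jaw": 255,"offset": [0,-0.14,0.1],"spin": 0},
  {"jaw": 255,"offset": [0,-0.1415,0.1],"spin": 0},
  {"jaw": 255,"offset": [0,-0.143,0.1],"spin": 0},
  {"jaw": 255,"offset": [0,-0.144,0.1],"spin": 0},
  {"jaw": 255,"offset": [0,-0.145,0.1],"spin": 0},
  {"jaw": 255,"offset": [0,-0.146,0.1],"spin": 0},
  {"jaw": 255,"offset": [0,-0.1465,0.1],"spin": 0},
  {"jaw": 255,"offset": [0,-0.147,0.1],"spin": 0},
  {"jaw": 255,"offset": [0,-0.147,0.1],"spin": 0},
])

```text
clock: 26.05
tcp_pos: [433.2, -57.6, 139.0]
eef_rot: [3.142, 0.0, -3.075]
wrist_force: [0.5, -0.4, 0.1]
width: 0.1
grasp_force: 0.0
```

```bash
python3 fit.py; python3 ang.py | tail -1
```

```text
26.1 slope deg 0.19 tilt 0.0129 X at y=91,-70 -109.1 -109.6 -64.85246600099809 76.17769055865615
26.15 slope deg 0.34 tilt 0.0135 X at y=91,-70 -108.8 -109.7 -65.14303740646108 75.56774268259484
26.2 slope deg 0.35 tilt 0.0116 X at y=91,-70 -109.0 -110.0 -65.98761854778512 76.180027260601
{'clock': 26.3, 'tcp_pos': [433.2, -57.57, 138.99], 'wrist_force': [-0.33, 0.55, 0.21]}
```

Emit:
drive_tool([
  {"jaw": 255,"offset": [0,-0.0003,0],"spin": 0},
  {"jaw": 255,"offset": [0,-0.0006,0],"spin": 0},
  {"jaw": 255,"offset": [0,-0.0009,0],"spin": 0},
  {"jaw": 255,"offset": [0,-0.0009,0],"spin": 0},
  {"jaw": 255,"offset": [0,-0.0009,0],"spin": 0},
])

```text
clock: 26.92
tcp_pos: [433.2, -58.1, 139.0]
eef_rot: [3.141, -0.0, -3.075]
wrist_force: [1.0, 3.1, 1.4]
width: -0.1
grasp_force: 0.0
```

Contact is light, about 3 N. I'll back off very slowly so the door doesn't rebound.

Emit:
drive_tool([
  {"jaw": 255,"offset": [0,0,0],"spin": 0},
  {"jaw": 255,"offset": [0,0.0001,0],"spin": 0},
  {"jaw": 255,"offset": [0,0.0002,0],"spin": 0},
  {"jaw": 255,"offset": [0,0.0003,0],"spin": 0},
  {"jaw": 255,"offset": [0,0.0004,0],"spin": 0},
  {"jaw": 255,"offset": [0,0.0005,0],"spin": 0},
  {"jaw": 255,"offset": [0,0.0006,0],"spin": 0},
  {"jaw": 255,"offset": [0,0.0007,0],"spin": 0},
  {"jaw": 255,"offset": [0,0.0008,0],"spin": 0},
  {"jaw": 255,"offset": [0,0.0009,0],"spin": 0},
  {"jaw": 255,"offset": [0,0.001,0],"spin": 0},
  {"jaw": 255,"offset": [0,0.0011,0],"spin": 0},
  {"jaw": 255,"offset": [0,0.0012,0],"spin": 0},
  {"jaw": 255,"offset": [0,0.0013,0],"spin": 0},
  {"jaw": 255,"offset": [0,0.0014,0],"spin": 0},
  {"jaw": 255,"offset": [0,0.0015,0],"spin": 0},
  {"jaw": 255,"offset": [0,0.0015,0],"spin": 0},
  {"jaw": 255,"offset": [0,0.0015,0],"spin": 0},
])

```text
clock: 29.18
tcp_pos: [433.1, -57.0, 139.0]
eef_rot: [-3.142, 0.0, -3.075]
wrist_force: [0.3, 0.2, 1.2]
width: 0.1
grasp_force: 0.0
```

Emit:
drive_tool([
  {"jaw": 255,"offset": [0,0.001,0],"spin": 0},
  {"jaw": 255,"offset": [0,0.003,0],"spin": 0},
  {"jaw": 255,"offset": [0,0.007,0],"spin": 0},
  {"jaw": 255,"offset": [0,0.015,0],"spin": 0},
  {"jaw": 255,"offset": [0,0.03,0],"spin": 0},
  {"jaw": 255,"offset": [0,0.05,0],"spin": 0},
  {"jaw": 255,"offset": [0,0.075,-0.01],"spin": 0},
  {"jaw": 255,"offset": [0,0.1,-0.03],"spin": 0},
  {"jaw": 255,"offset": [0,0.12,-0.06],"spin": 0},
  {"jaw": 255,"offset": [0,0.13,-0.08],"spin": 0},
  {"jaw": 255,"offset": [0,0.13,-0.08],"spin": 0},
  {"jaw": 255,"offset": [0,0.13,-0.08],"spin": 0},
])

```text
clock: 30.68
tcp_pos: [423.7, 72.8, 218.1]
eef_rot: [-3.141, -0.001, -3.074]
wrist_force: [0.3, 1.1, 1.0]
width: -0.2
grasp_force: 0.0
```

```bash
python3 fit.py
```

```text
30.725 slope deg 1.27 tilt 0.0144 X at y=91,-70 -108.7 -112.3 -66.81034180563174 75.26313176195332
30.775 slope deg 1.16 tilt 0.0122 X at y=91,-70 -108.8 -112.1 -66.97302710181219 75.33634365736187
30.825 slope deg 1.23 tilt 0.0117 X at y=91,-70 -108.7 -112.2 -67.67727937438539 76.07719445014533
```

Emit:
drive_tool([
  {"jaw": 255,"offset": [0,0,0],"spin": 0},
  {"jaw": 255,"offset": [0,0,0],"spin": 0},
  {"jaw": 255,"offset": [0,0,0],"spin": 0},
  {"jaw": 255,"offset": [0,0,0],"spin": 0},
  {"jaw": 255,"offset": [0,0,0],"spin": 0},
  {"jaw": 255,"offset": [0,0,0],"spin": 0},
  {"jaw": 255,"offset": [0,0,0],"spin": 0},
  {"jaw": 255,"offset": [0,0,0],"spin": 0},
])

```text
clock: 31.82
tcp_pos: [424.5, 72.7, 219.0]
eef_rot: [-3.142, 0.0, -3.075]
wrist_force: [-0.3, 0.7, -1.2]
width: -0.0
grasp_force: 0.0
```

```bash
python3 fit.py
```

```text
31.875 slope deg 1.11 tilt 0.0103 X at y=91,-70 -109.0 -112.1 -67.95649732626177 74.38394933789687
31.925 slope deg 1.18 tilt 0.0162 X at y=91,-70 -109.0 -112.4 -67.91491549767734 77.03090083048593
31.975 slope deg 1.15 tilt 0.0102 X at y=91,-70 -108.9 -112.1 -67.65886644057753 78.0634865196004
```

Emit:
drive_tool([
  {"jaw": 255,"offset": [0,-0.02,0.04],"spin": 0},
  {"jaw": 255,"offset": [0,-0.05,0.07],"spin": 0},
  {"jaw": 255,"offset": [0,-0.08,0.08],"spin": 0},
  {"jaw": 255,"offset": [0,-0.105,0.08],"spin": 0},
  {"jaw": 255,"offset": [0,-0.12,0.08],"spin": 0},
  {"jaw": 255,"offset": [0,-0.125,0.08],"spin": 0},
  {"jaw": 255,"offset": [0,-0.127,0.08],"spin": 0},
  {"jaw": 255,"offset": [0,-0.128,0.08],"spin": 0},
  {"jaw": 255,"offset": [0,-0.1287,0.08],"spin": 0},
  {"jaw": 255,"offset": [0,-0.1294,0.08],"spin": 0},
  {"jaw": 255,"offset": [0,-0.13,0.08],"spin": 0},
  {"jaw": 255,"offset": [0,-0.1303,0.08],"spin": 0},
  {"jaw": 255,"offset": [0,-0.1306,0.08],"spin": 0},
  {"jaw": 255,"offset": [0,-0.1309,0.08],"spin": 0},
  {"jaw": 255,"offset": [0,-0.1311,0.08],"spin": 0},
  {"jaw": 255,"offset": [0,-0.1311,0.08],"spin": 0},
  {"jaw": 255,"offset": [0,-0.1311,0.08],"spin": 0},
  {"jaw": 255,"offset": [0,-0.1311,0.08],"spin": 0},
])

```text
clock: 34.22
tcp_pos: [433.2, -57.9, 139.0]
eef_rot: [3.141, -0.0, -3.075]
wrist_force: [0.3, 2.2, 1.3]
width: 0.2
grasp_force: 0.0
```

```bash
python3 fit.py|tail -1; python3 -c "
from bench import arm
print(arm.state()['wrist_force'])"
```

```text
34.375 slope deg 0.32 tilt 0.0147 X at y=91,-70 -108.8 -109.7 -64.9493871992089 77.2359347018757
[-0.93559875  2.56496274  0.46795106]
```

Emit:
drive_tool([
  {"jaw": 255,"offset": [0,5e-05,0],"spin": 0},
  {"jaw": 255,"offset": [0,0.0001,0],"spin": 0},
  {"jaw": 255,"offset": [0,0.00015,0],"spin": 0},
  {"jaw": 255,"offset": [0,0.0002,0],"spin": 0},
  {"jaw": 255,"offset": [0,0.00025,0],"spin": 0},
  {"jaw": 255,"offset": [0,0.0003,0],"spin": 0},
  {"jaw": 255,"offset": [0,0.00035,0],"spin": 0},
  {"jaw": 255,"offset": [0,0.0004,0],"spin": 0},
  {"jaw": 255,"offset": [0,0.00045,0],"spin": 0},
  {"jaw": 255,"offset": [0,0.0005,0],"spin": 0},
  {"jaw": 255,"offset": [0,0.00055,0],"spin": 0},
  {"jaw": 255,"offset": [0,0.0006,0],"spin": 0},
  {"jaw": 255,"offset": [0,0.00065,0],"spin": 0},
  {"jaw": 255,"offset": [0,0.0007,0],"spin": 0},
  {"jaw": 255,"offset": [0,0.00075,0],"spin": 0},
  {"jaw": 255,"offset": [0,0.0008,0],"spin": 0},
  {"jaw": 255,"offset": [0,0.00085,0],"spin": 0},
  {"jaw": 255,"offset": [0,0.0009,0],"spin": 0},
  {"jaw": 255,"offset": [0,0.00095,0],"spin": 0},
  {"jaw": 255,"offset": [0,0.001,0],"spin": 0},
])

```text
clock: 36.88
tcp_pos: [433.1, -57.1, 139.0]
eef_rot: [-3.142, -0.0, -3.075]
wrist_force: [-0.6, 0.7, 0.9]
width: -0.2
grasp_force: 0.0
```

```bash
python3 fit.py|tail -1; python3 -c "
from bench import arm
print(arm.state()['wrist_force'],arm.state()['tcp_pos'])"
```

```text
37.025 slope deg 0.5 tilt 0.0159 X at y=91,-70 -108.9 -110.3 -64.01908622491982 77.40732783227679
[ 0.21218671  0.65053058 -0.79878732] [433.14369055 -57.10786626 138.98148105]
```

Emit:
drive_tool([
  {"jaw": 255,"offset": [0,0,0],"spin": 0},
  {"jaw": 255,"offset": [0,0,0],"spin": 0},
  {"jaw": 255,"offset": [0,0.0001,0],"spin": 0},
  {"jaw": 255,"offset": [0,0.0002,0],"spin": 0},
  {"jaw": 255,"offset": [0,0.0003,0],"spin": 0},
  {"jaw": 255,"offset": [0,0.0004,0],"spin": 0},
  {"jaw": 255,"offset": [0,0.0005,0],"spin": 0},
  {"jaw": 255,"offset": [0,0.0006,0],"spin": 0},
  {"jaw": 255,"offset": [0,0.0008,0],"spin": 0},
  {"jaw": 255,"offset": [0,0.001,0],"spin": 0},
  {"jaw": 255,"offset": [0,0.002,0],"spin": 0},
  {"jaw": 255,"offset": [0,0.004,0],"spin": 0},
  {"jaw": 255,"offset": [0,0.008,0],"spin": 0},
  {"jaw": 255,"offset": [0,0.015,0],"spin": 0},
])

```text
clock: 38.78
tcp_pos: [432.1, -41.8, 139.0]
eef_rot: [3.142, 0.0, -3.075]
wrist_force: [0.6, -0.0, 0.4]
width: 0.1
grasp_force: 0.0
```

```bash
python3 fit.py
```

```text
38.825 slope deg 0.96 tilt 0.0131 X at y=91,-70 -108.7 -111.4 -62.76587858989219 75.60212328282219
38.875 slope deg 0.87 tilt 0.0124 X at y=91,-70 -108.9 -111.3 -64.52261013353973 77.03794165761485
38.925 slope deg 0.85 tilt 0.0107 X at y=91,-70 -108.7 -111.1 -62.613714345668754 77.97476704759617
```

Emit:
drive_tool([
  {"jaw": 255,"offset": [0,0.02,0],"spin": 0},
  {"jaw": 255,"offset": [0,0.045,0],"spin": 0},
  {"jaw": 255,"offset": [0,0.075,-0.01],"spin": 0},
  {"jaw": 255,"offset": [0,0.1,-0.04],"spin": 0},
  {"jaw": 255,"offset": [0,0.12,-0.07],"spin": 0},
  {"jaw": 255,"offset": [0,0.13,-0.08],"spin": 0},
  {"jaw": 255,"offset": [0,0.13,-0.08],"spin": 0},
  {"jaw": 255,"offset": [0,0.13,-0.08],"spin": 0},
  {"jaw": 255,"offset": [0,0.13,-0.08],"spin": 0},
  {"jaw": 255,"offset": [0,0.13,-0.08],"spin": 0},
])

```text
clock: 40.17
tcp_pos: [423.0, 87.1, 218.1]
eef_rot: [-3.141, -0.002, -3.076]
wrist_force: [-0.0, -0.3, -0.0]
width: 0.1
grasp_force: 0.0
```

```bash
python3 fit.py; python3 ang.py; python3 -c "
import cv2
a=cv2.imread('pics/last_scene.png');b=cv2.imread('pics/last_top.png')[130:290,300:460]
cv2.imwrite('pics/e.png',cv2.hconcat([cv2.resize(a,(400,300)),cv2.resize(b,(300,300),interpolation=cv2.INTER_CUBIC)]))"
```

```text
40.225 slope deg 0.88 tilt 0.0133 X at y=91,-70 -108.8 -111.3 -69.27041318201998 75.12954803998649
40.275 slope deg 1.02 tilt 0.0132 X at y=91,-70 -108.8 -111.6 -67.57440487553808 73.88844422547349
40.325 slope deg 0.79 tilt 0.0148 X at y=91,-70 -109.0 -111.2 -69.2317936842837 76.23678491823499
scene 2482 angle 188.17461493588817 [480.8 -82.5] Rmax 167.7 zmax [ 21. 190.]
top 247 angle 188.16949253148258 [477.3 -87.3] Rmax 164.2 zmax [170. 192.]
{'clock': 40.42, 'tcp_pos': [423.49, 87.47, 218.88], 'wrist_force': [-0.49, 0.73, -0.09]}
```

View pics/e.png

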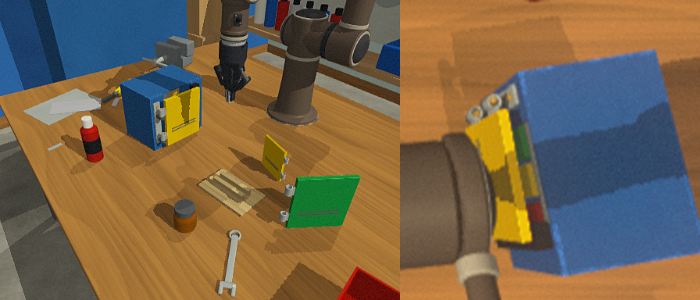

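The picture shows the door shut on the cabinet at (182,112). It is standing still, the gripper is clear, and the can, jar and wrench haven't moved.

```bash
python3 -c "
from bench import arm
print(arm.job_done())"
```

```text
the job is handed in; nothing more can be done
None
```

The door hangs with both knuckles fully down on the pins and is swung shut; the cameras put it within about 1° of square and up to 1.5 mm off its pressed position at the stop strip. It is at rest with the gripper clear and the can, jar and wrench unmoved, and the job is handed in (about 40 s on the clock, result not shown).

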